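# Lock the plug into the drink dispenser's cam-lever coupler

## Robot

A 7-joint arm with a two-finger parallel gripper is mounted at the origin on a cart in front of the work surface, level with it; the furniture and walls round the work are solid. World frame = base frame: x ahead of the robot, y to its left, z up, the work surface at z = 0. Lengths are in m, angles in rad, forces in N, time in s.
With the tool pointing down it reaches from about 0.4 to 0.875 m from the base axis. Payload 19.3 kg.
Tool frame: the origin (TCP) lies at the very end of the fingers, on their centre line; the grasp point (between the pads) lies 19 mm behind it; z points along the fingers, y is the line along which they close (so a half turn about z gives the same grasp; the last joint's range is limited). The gripper opens to 85 mm and grips with 20 to 120 N. Pads are 22 mm wide; open, the fingers measure 114 mm over their backs; the gripper's body (76 mm by 85 mm) begins 54 mm behind the grasp point. The pads swing forward as they close: fully open they stand 13 mm farther back than shut.
Start: joints at [-1.359, 0.521, -0.036, 1.599, 0.021, 1.021, -0.113], TCP at [0.174, 0.6, 0.231] pointing down, gripper open.
Joint ranges: [-2.91, 2.91], [-0.3, 2.13], [-1.5, 1.42], [0.17, 2.43], [-1.26, 4.41], [0.16, 1.93], [-2.52, 2.52]. Speed limits (rad/s): [1.89, 1.89, 2.39, 2.39, 3.01, 3.01, 3.01].

## Interface

Orientations are given as [roll, pitch, yaw] about the fixed x, y, z axes, in that order (R = Rz(yaw) Ry(pitch) Rx(roll)).
In Python, from workcell import bot gives the robot as it stands.
- The arm moves only by the shell command python3 -m crank 'ROWS' [FORCE]. ROWS is a JSON object of lists of equal length, an entry for each row: "travel": the shift along the world's x, y, z in cm, a list of three; "turn": the turn, a rotation vector about the world's x, y, z in degrees, a list of three; "gripper": the closure, from 0 (fully open) to 1 (shut). A call has exactly 5 rows; each row is the pose to reach, as a shift and turn from the pose commanded when the call began; what a row does not reach only later rows make up. A row lasts 1/10 s, in which the tool goes at most 50 mm and 8.59 degrees, less where a joint would pass 70% of its speed; a pose out of reach is approached as far as the arm can. A call with a gripper value outside its range is refused whole. The fingers move at their own pace and stop on an object; FORCE is the grip in N (left out, the last holds). Time passes only in rows, so rows that repeat a pose let the fingers close, or fill a call up. It gives the time, the measured TCP pose, the force, the opening and the grip force at its end, in the units of the state.
- bot.observe(): the state, without advancing time (a new reading comes with each control period).
- bot.grab_frame(name): name is "scene" or "top"; returns a dict with "pixels" (400x640x3 uint8, red, green, blue), "fx", "fy", "cx", "cy" (pixels), "dist" ([k1, k2, p1, p2, k3] as OpenCV has them; the pictures are not rectified), "extrinsics" (4x4, takes a point from world to camera coordinates). Camera axes: x right, y down, z forward; pixel columns grow to the right and rows downward; lengths in m; the calibration is good to about 2 mm. A picture is of the moment at which its call begins. There is no depth.
- bot.job_done(): hands the job in; it is judged then, once.
The state is a dict: "clock": time; "qpos": joint angles; "qd": joint speeds; "joint_efforts": joint torques, N m; "position": TCP position; "tool_rot": TCP orientation; "force": force on the tool from outside, world axes, zero at the start; "moment": the same for the moment, N m; "grip_width": finger opening in m; "finger_force": force on a finger pad.
Only numpy, scipy, OpenCV 4.12 (cv2) and the standard library are available. Lean on these libraries where they do the work, as an engineer would, in place of code of your own. Each camera call takes 0.05 s, during which the arm holds its last target. There are 200 camera calls.

## Task

Close off the drink dispenser's filling coupler: stand the blue-knobbed steel plug in the coupler's mouth and press it down against its stiff seal until the collar sits flush on the rim, with both brass cam arms still up. Then swing the two cam arms down together, in step, until both lie fully down against the coupler, and let go. Press and squeeze gently, feeling your way rather than forcing anything, and leave the things standing around where they are.

Things in the scene. Friction and masses are not known exactly. Their poses are not given: they have to be found in the camera images.
- coupler: fixed upright grey metal female coupler on a round 104 mm foot; origin on the counter under its axis, z up. Tube 48 mm outside, bore 38 mm. Capped pipe stub along +x at 26 mm height, to 58 mm from the axis. The two brass cam arms swing in its y-z plane, on the +y and -y sides, about pivots 29 mm from the axis, 84.5 mm high
- coupler_rim (a point): centre of the coupler's mouth, at rim height (100 mm above the counter), axes as the coupler. Inside the bore a rubber seal slides stiffly (about 9 N) and stays where it is pushed: a plug just set on it stands with its collar 5 to 7 mm above the rim and must be pressed down until collar meets rim, a hard stop. Over 50 N between plug and coupler (side loads added) is too much
- plug: loose steel plug, 0.22 to 0.4 kg, 62 mm tall, standing on its nose; origin at the centre of its underside, z up. Nose tapers from 24 to 36 mm diameter over the lowest 11 mm, barrel 36 mm with a groove 16 to 34 mm up, collar 52 mm diameter 40 to 45 mm up, blue round knob 28 mm diameter 48 to 62 mm up
- plug_collar (a point): centre of the underside of the plug's collar, 40 mm above the plug's origin; meets coupler_rim when the plug is home. Only then does the groove face the cam lobes; while the plug stands 5 mm high the lobes strike its barrel and the arms jam
- cam_left (a joint): brass cam arm on the coupler's +y side, 14 mm wide, 8 mm thick, 58 mm long from its pivot. 0 = raised 50 degrees above level; 0.87 = level; grows as it swings out and down; 2.41 = fully down along the tube (outer faces of both arms then 66 mm apart). Stiff hinge (0.09 N m), stays where left; its lobe bears in the groove from about 1.4, eases near the end.
- cam_right (a joint): the same arm on the coupler's -y side. 10 to 25 N on each arm does; over 30 N on an arm is too much
- cam_left_tip (a point): point in the left arm 52 mm from its pivot, near its round end
- cam_right_tip (a point): point in the right arm 52 mm from its pivot, near its round end
- label_card_1: bystander: another red card 58 mm wide in a stone block, 61 mm tall, beside the toaster, origin under its block
- stick_glass: bystander: glass of wooden stirrers, 97 mm across, 166 mm tall, origin under its centre
- spoon: bystander: steel teaspoon 124x25x8 mm lying on the counter
- label_card_0: bystander: red card 58 mm wide in a small stone block, 61 mm tall, in front of the toaster

How it is judged:
By the outcome, as a careful person would: the job done as asked, in the order asked, and still so for the second after the job is handed in, with the robot touching nothing.
It also fails if it takes over 64 s, if anything falls off the work surface, if the arm or the gripper's body presses on something with over 40 N, if the wrist force passes 120 N, or if a joint passes its speed limit or range.

## Working session

There is one attempt and no reset: what is moved stays moved. The work goes in short steps, Python scripts to look and compute and a shell command to move; the robot and the scene stay as the last step left them, time stands still between calls to the robot, and variables do not carry over. Pictures are saved under pics/ and viewed, at most 10 in all, crops included, and the job is handed in when it is done.

```bash
mkdir -p pics; ls; python3 - <<'E'
from workcell import bot
import cv2,pickle
for n in("scene","top"):
    f=bot.grab_frame(n); pickle.dump(f,open(n+"0.pkl","wb"))
    cv2.imwrite(f"pics/{n}0.png",f["pixels"][:,:,::-1])
    print(n,f["fx"],f["fy"],f["cx"],f["cy"],f["dist"],f["extrinsics"])
print(bot.observe())
E
```

```text
pics
scene 385.4924275282012 385.4924275282012 320.4257204920557 203.06794752188762 [-0.01703496  0.          0.          0.          0.        ] [[ 0.58200338 -0.81310081  0.01179558 -0.44998458]
 [-0.51609256 -0.38054202 -0.76735666  0.36760203]
 [ 0.62842704  0.44051656 -0.64111202  0.64806712]
 [ 0.          0.          0.          1.        ]]
top 460.03756795838024 460.03756795838024 318.59339664179384 197.5748129217661 [-0.06185919  0.          0.          0.          0.        ] [[-0.05739601 -0.9983501   0.0016633  -0.07364372]
 [-0.97686222  0.05581668 -0.20645748  0.62723331]
 [ 0.20602401 -0.01347465 -0.97845416  0.82017311]
 [ 0.          0.          0.          1.        ]]
{'clock': 0.1, 'qpos': array([-1.35918993,  0.52194707, -0.03630872,  1.5999498 ,  0.02117718,
        1.02109047, -0.11281333]), 'qd': array([-1.19288748e-03, -3.14302714e-03, -1.96977205e-05, -3.25238956e-03,
       -1.80267528e-03,  5.27907057e-04,  3.20350173e-04]), 'joint_efforts': array([ 3.38341895e-03, -9.28482199e+01,  1.98437534e+00, -3.70526040e+01,
        1.82943768e-02,  5.29278113e-03, -6.73634690e-05]), 'position': array([0.17376034, 0.60004761, 0.23078849]), 'tool_rot': array([-3.14058383e+00,  6.03105862e-05,  2.85973380e+00]), 'force': array([-0.19505358, -0.10159085, -0.09179074]), 'moment': array([-0.04966076, -0.04809679,  0.02183514]), 'finger_force': 0.0, 'grip_width': 0.0854790119186949}
```

View pics/scene0.png

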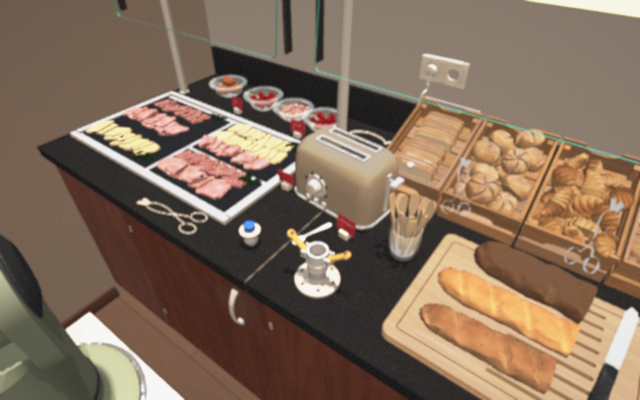

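View pics/top0.png

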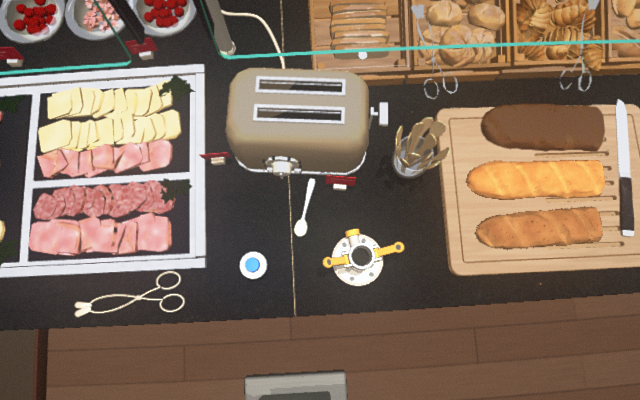

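The scene view shows the plug (blue knob) at scene (250,228) / top (253,265). The coupler mouth is at scene (317,250) / top (360,258), with brass arms at top (327,263) and (402,246). The spoon, cards and glass stand behind them.

```bash
cat > h.py <<'E'
import numpy as np,cv2
def K(f): return np.array([[f["fx"],0,f["cx"]],[0,f["fy"],f["cy"]],[0,0,1]])
def ray(f,p):
    u=cv2.undistortPoints(np.array([[p]],float),K(f),np.array(f["dist"]))[0,0]
    E=np.array(f["extrinsics"]);R,t=E[:3,:3],E[:3,3]
    return -R.T@t, R.T@np.array([u[0],u[1],1])
def onz(f,p,z):
    o,d=ray(f,p); return o+d*(z-o[2])/d[2]
def proj(f,X):
    E=np.array(f["extrinsics"]); return cv2.projectPoints(np.array([X],float),cv2.Rodrigues(E[:3,:3])[0],E[:3,3],K(f),np.array(f["dist"]))[0][0,0]
def tri(fa,pa,fb,pb):
    A=[];b=[]
    for f,p in((fa,pa),(fb,pb)):
        o,d=ray(f,p);d=d/np.linalg.norm(d);P=np.eye(3)-np.outer(d,d);A.append(P);b.append(P@o)
    return np.linalg.lstsq(np.vstack(A),np.hstack(b),rcond=None)[0]
def blobs(m,amin=8):
    n,_,s,c=cv2.connectedComponentsWithStats(m.astype(np.uint8)); return [(s[i].tolist(),c[i].round(2).tolist()) for i in range(1,n) if s[i][4]>=amin]
E
python3 - <<'E'
from h import *
import pickle
for n,roi in(("scene",(225,205,370,310)),("top",(230,215,425,300))):
    f=pickle.load(open(n+"0.pkl","rb"));p=f["pixels"];h=cv2.cvtColor(p,cv2.COLOR_RGB2HSV)
    M=np.zeros(p.shape[:2],bool);x0,y0,x1,y1=roi;M[y0:y1,x0:x1]=1
    blue=M&(h[...,0]>95)&(h[...,0]<120)&(h[...,1]>120)&(h[...,2]>60)
    br=M&(h[...,0]>10)&(h[...,0]<32)&(h[...,1]>120)&(h[...,2]>80)
    for nm,m in(("blue",blue),("brass",br)):
        for s,c in blobs(m): print(n,nm,s,c,onz(f,c,0.06).round(4))
    c=cv2.resize(p[y0:y1,x0:x1,::-1],None,fx=4,fy=4,interpolation=cv2.INTER_CUBIC)
    cv2.imwrite(f"pics/{n}c.png",c)
E
python3 -c "
import cv2,numpy as np
a=cv2.imread('pics/scenec.png');b=cv2.imread('pics/topc.png');a=cv2.resize(a,None,fx=.6,fy=.6)
o=np.zeros((a.shape[0]+b.shape[0],max(a.shape[1],b.shape[1]),3),np.uint8);o[:b.shape[0],:b.shape[1]]=b;o[b.shape[0]:,:a.shape[1]]=a;cv2.imwrite('pics/crop.png',o);print(o.shape)"
```

```text
scene blue [243, 220, 11, 11, 98] [248.55, 224.68] [0.5041 0.0232 0.06  ]
scene brass [286, 228, 20, 21, 148] [294.72, 237.65] [ 0.5358 -0.0949  0.06  ]
scene brass [328, 250, 24, 14, 169] [340.28, 256.35] [ 0.5498 -0.2135  0.06  ]
top blue [246, 258, 13, 14, 148] [252.0, 264.29] [0.502  0.0232 0.06  ]
top brass [345, 228, 15, 9, 93] [352.15, 231.87] [ 0.5527 -0.1696  0.06  ]
top brass [374, 241, 31, 16, 255] [389.27, 249.07] [ 0.5158 -0.2376  0.06  ]
top brass [322, 255, 28, 13, 204] [335.26, 260.85] [ 0.4996 -0.1339  0.06  ]
(592, 780, 3)
```

View pics/crop.png

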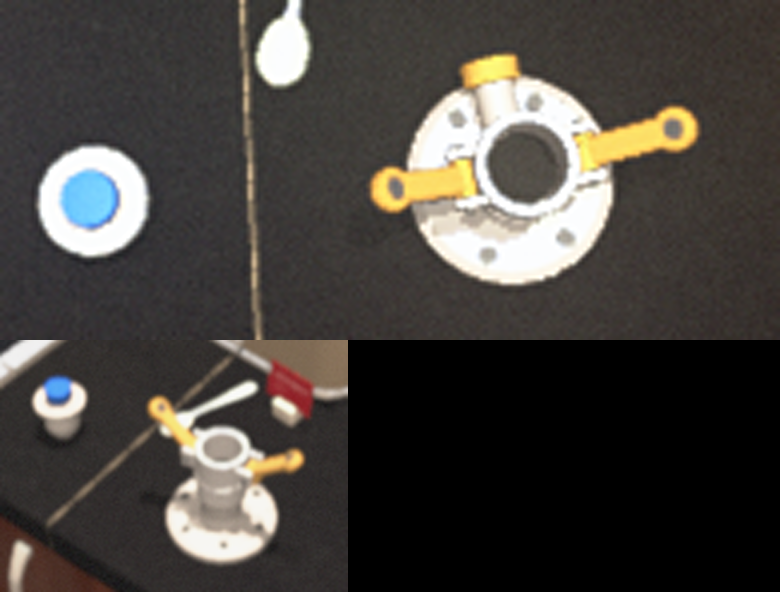

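The crops show the plug standing upright, and the coupler with its stub cap pointing up-left in the top view at (353,232). The arm eye holes are at top (328.7,261.7) and (398.8,247.3), scene (291.7,232.9) and (347.9,254.2). The mouth is at top (362,257).

```bash
python3 - <<'E'
from h import *
import pickle
S=pickle.load(open("scene0.pkl","rb"));T=pickle.load(open("top0.pkl","rb"))
L=tri(T,(328.75,261.75),S,(291.7,232.9));R=tri(T,(398.75,247.25),S,(347.9,254.2))
print("tips",L,R); print("mid",(L+R)/2,np.linalg.norm(L-R), "yaw",np.degrees(np.arctan2(*(R-L)[:2]*[1,1])) )
d=L-R; print("x-axis yaw deg",np.degrees(np.arctan2(d[1],d[0]))-90)
# mouth: bore dark region, foot ellipse
for n,f,c,box in(("top",T,(362,255),18),("scene",S,(317,250),14)):
    g=cv2.cvtColor(f["pixels"],cv2.COLOR_RGB2GRAY);x0,y0=c[0]-box,c[1]-box
    sub=g[y0:y0+2*box,x0:x0+2*box]; big=cv2.resize(sub,None,fx=6,fy=6,interpolation=cv2.INTER_CUBIC)
    _,m=cv2.threshold(big,110,255,cv2.THRESH_BINARY_INV)
    cs,_=cv2.findContours(m,cv2.RETR_LIST,cv2.CHAIN_APPROX_NONE)
    for k in cs:
        if 1500<cv2.contourArea(k)<20000:
            e=cv2.fitEllipse(k);ctr=((e[0][0]+.5)/6-.5+x0,(e[0][1]+.5)/6-.5+y0);print(n,ctr,np.array(e[1])/6,onz(f,ctr,.1).round(4))
C=(L+R)/2
for z,r in((.1,.024),(.1,.019)): print(proj(T,[C[0],C[1],z]),proj(S,[C[0],C[1],z]))
# foot: white region in top
h=cv2.cvtColor(T["pixels"],cv2.COLOR_RGB2HSV)
m=((h[...,2]>120)).astype(np.uint8);m[:,:312]=0;m[:,415:]=0;m[:222]=0;m[292:]=0
k=max(cv2.findContours(m,cv2.RETR_EXTERNAL,cv2.CHAIN_APPROX_NONE)[0],key=cv2.contourArea)[:,0]
k=k[(k[:,1]>262)&(k[:,0]>332)&(k[:,0]<390)]
P=np.array([onz(T,q,0.006)[:2] for q in k.astype(float)])
A=np.c_[2*P,np.ones(len(P))];s=np.linalg.lstsq(A,(P**2).sum(1),rcond=None)[0];print("foot c",s[:2],"r",np.sqrt(s[2]+s[:2]@s[:2]))
b=tri(T,(252,264.29),S,(248.55,224.68));print("knob",b)
cap=onz(T,(352.15,231.87),.032);print("cap",cap)
print(onz(T,(252,264.29),.061),onz(S,(248.55,224.68),.056))
E
```

```text
tips [ 0.49504638 -0.12039248  0.12214062] [ 0.51510316 -0.24790837  0.11871147]
mid [ 0.50507477 -0.18415043  0.12042605] 0.12912913855131927 yaw 171.0612665707081
x-axis yaw deg 8.9387334292919
top (361.4186159769694, 255.65579477945963) [18.30529785 19.37646993] [ 0.5034 -0.1799  0.1   ]
scene (319.27285130818683, 241.79803721110025) [15.07045492 26.47435252] [ 0.5268 -0.1718  0.1   ]
[363.69087485 254.6091696 ] [318.02148954 250.18424875]
[363.69087485 254.6091696 ] [318.02148954 250.18424875]
foot c [ 0.50342587 -0.18018439] r 0.05099953258591525
knob [0.5024724  0.02243091 0.0615891 ]
cap [ 0.55633137 -0.1719216   0.032     ]
[0.50197151 0.02302278 0.061     ] [0.50699298 0.02654775 0.056     ]
```

```bash
python3 -m crank '{"travel":[[2.4,-4.2,0],[4.8,-8.4,0],[7.2,-12.6,0],[9.6,-16.8,0],[12,-21,0]],"turn":[[0,0,-5],[0,0,-10],[0,0,-15],[0,0,-20],[0,0,-25]],"gripper":[0,0,0,0,0]}' 25
python3 -m crank '{"travel":[[2.4,-4.2,0],[4.8,-8.4,0],[7.2,-12.6,0],[9.6,-16.8,0],[12,-21,0]],"turn":[[0,0,-5],[0,0,-10],[0,0,-15],[0,0,-20],[0,0,-25]],"gripper":[0.1,0.2,0.3,0.3,0.3]}'
```

```text
clock: 0.6
position: [0.2944, 0.3884, 0.2312]
tool_rot: [-3.141, -0.0, 2.42]
force: [1.3, 0.5, -0.2]
grip_width: 0.0854
finger_force: 0.0
clock: 1.1
position: [0.4143, 0.1785, 0.2314]
tool_rot: [3.141, -0.0, 1.984]
force: [1.4, -0.1, 0.1]
grip_width: 0.06
finger_force: 0.0
```

```bash
python3 -m crank '{"travel":[[2.3,-4,0],[4.6,-8,0],[6.9,-12,-2],[8.8,-15.6,-6],[8.8,-15.6,-10]],"turn":[[0,0,-5],[0,0,-10],[0,0,-14.7],[0,0,-14.7],[0,0,-14.7]],"gripper":[0.3,0.3,0.3,0.3,0.3]}'
python3 - <<'E'
from workcell import bot
from h import *
import pickle
o=[]
for n,r in(("scene",(190,120,350,270)),("top",(200,170,360,320))):
    f=bot.grab_frame(n); pickle.dump(f,open(n+"1.pkl","wb"));x0,y0,x1,y1=r
    o.append(cv2.resize(f["pixels"][y0:y1,x0:x1,::-1],None,fx=2.5,fy=2.5,interpolation=cv2.INTER_CUBIC))
cv2.imwrite("pics/g1.png",np.hstack(o))
s=bot.observe();print(s["position"],s["tool_rot"])
E
```

```text
clock: 1.6
position: [0.504, 0.0204, 0.1311]
tool_rot: [3.138, 0.002, 1.726]
force: [0.8, 2.1, -0.6]
grip_width: 0.0598
finger_force: 0.0
[0.4993365  0.02273451 0.12706738] [-3.13382727e+00  9.39456312e-04  1.72835624e+00]
```

View pics/g1.png

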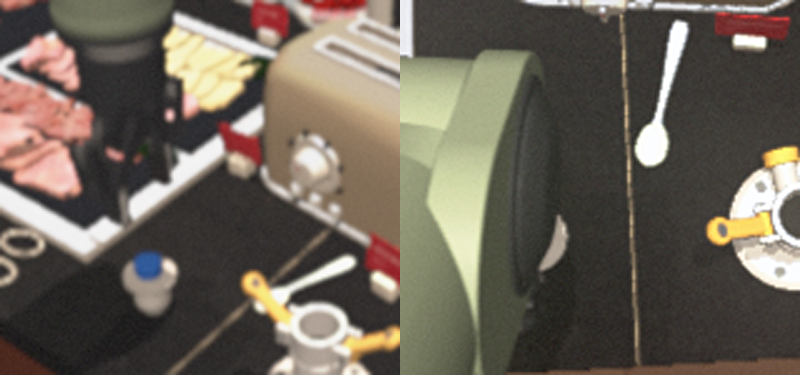

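The scene crop shows the open fingers straight above the plug's knob (knob near scene (249,226)). In the top view the wrist hides the plug. The position agrees, so I'm descending.

```bash
python3 -m crank '{"travel":[[0,0,-2],[0.1,0,-4],[0.1,0,-6],[0.1,0,-7.3],[0.1,0,-7.7]],"turn":[[0,0,0],[0,0,0],[0,0,0],[0,0,0],[0,0,0]],"gripper":[0.3,0.3,0.3,0.3,0.3]}'
python3 -m crank '{"travel":[[0,0,0],[0,0,0],[0,0,0],[0,0,0],[0,0,0]],"turn":[[0,0,0],[0,0,0],[0,0,0],[0,0,0],[0,0,0]],"gripper":[0.3,0.3,0.45,0.55,0.6]}' 25
```

```text
clock: 2.2
position: [0.5027, 0.025, 0.0544]
tool_rot: [-3.141, -0.0, 1.731]
force: [-0.2, 0.3, 0.3]
grip_width: 0.06
finger_force: 0.0
clock: 2.7
position: [0.503, 0.0244, 0.0546]
tool_rot: [3.141, -0.0, 1.731]
force: [0.5, -0.7, 0.5]
grip_width: 0.0341
finger_force: 0.0
```

```bash
python3 -m crank '{"travel":[[0,-0.1,-0.2],[0,-0.15,-0.4],[0,-0.15,-0.5],[0,-0.15,-0.5],[0,-0.15,-0.5]],"turn":[[0,0,0],[0,0,0],[0,0,0],[0,0,0],[0,0,0]],"gripper":[0.6,0.6,0.6,0.65,0.7]}' 30
python3 -m crank '{"travel":[[0,0,0],[0,0,0],[0,0,0],[0,0,0],[0,0,0]],"turn":[[0,0,0],[0,0,0],[0,0,0],[0,0,0],[0,0,0]],"gripper":[0.75,0.8,0.9,1,1]}' 40
python3 -m crank '{"travel":[[0,0,0],[0,0,1],[0,0,3],[0,0,5],[0,0,5]],"turn":[[0,0,0],[0,0,0],[0,0,0],[0,0,0],[0,0,0]],"gripper":[1,1,1,1,1]}'
```

```text
clock: 3.2
position: [0.5029, 0.0228, 0.0493]
tool_rot: [-3.142, 0.0, 1.73]
force: [0.3, -0.3, 0.5]
grip_width: 0.0264
finger_force: 29.5
clock: 3.7
position: [0.5028, 0.0228, 0.0494]
tool_rot: [3.142, -0.0, 1.731]
force: [0.6, 0.1, 2.3]
grip_width: 0.0257
finger_force: 39.3
clock: 4.2
position: [0.5039, 0.0229, 0.1016]
tool_rot: [3.138, -0.0, 1.73]
force: [-0.7, 0.3, -4.1]
grip_width: 0.0262
finger_force: 40.1
```

```bash
python3 -m crank '{"travel":[[0,0,4],[0,0,8],[0,-3,11],[0,-7,11],[0,-10.1,11]],"turn":[[0,0,0],[0,0,0],[0,0,0],[0,0,0],[0,0,0]],"gripper":[1,1,1,1,1]}'
python3 -m crank '{"travel":[[0,-4,0],[0,-7,0],[0,-9.5,0],[0,-10.2,0],[0,-10.2,-1]],"turn":[[0,0,0],[0,0,0],[0,0,0],[0,0,0],[0,0,0]],"gripper":[1,1,1,1,1]}'
python3 -m crank '{"travel":[[0,0,-0.5],[0,0,-1],[0,0,-1],[0,0,-1],[0,0,-1]],"turn":[[0,0,0],[0,0,0],[0,0,0],[0,0,0],[0,0,0]],"gripper":[1,1,1,1,1]}'
python3 - <<'E'
from workcell import bot
from h import *
import pickle
f=bot.grab_frame("scene"); pickle.dump(f,open("scene2.pkl","wb"))
cv2.imwrite("pics/s2.png",cv2.resize(f["pixels"][170:310,240:400,::-1],None,fx=4,fy=4,interpolation=cv2.INTER_CUBIC))
s=bot.observe();p=s["position"];print(p,s["tool_rot"],s["force"])
for dz in(0,-.0494,-.0094,-.0044): print(proj(f,p+[0,0,dz]))
print("rim",proj(f,[.504,-.18,.1]))
E
```

```text
clock: 4.7
position: [0.5027, -0.0797, 0.2099]
tool_rot: [3.14, 0.0, 1.731]
force: [0.6, 0.3, -4.4]
grip_width: 0.0257
finger_force: 40.8
clock: 5.2
position: [0.5029, -0.1811, 0.1993]
tool_rot: [3.141, 0.001, 1.729]
force: [0.8, 0.8, -4.4]
grip_width: 0.0257
finger_force: 40.8
clock: 5.7
position: [0.503, -0.1799, 0.1895]
tool_rot: [3.141, 0.0, 1.731]
force: [0.8, -0.6, -3.1]
grip_width: 0.0262
finger_force: 40.8
[ 0.50298867 -0.17998134  0.18951744] [3.14122000e+00 8.16799935e-05 1.73085266e+00] [ 0.04740453  0.16920007 -3.09441618]
[316.0501279  218.76057989]
[315.94235498 236.51171315]
[316.02891017 222.25129838]
[316.04015304 220.40138747]
rim [316.14794683 249.63752121]
```

View pics/s2.png

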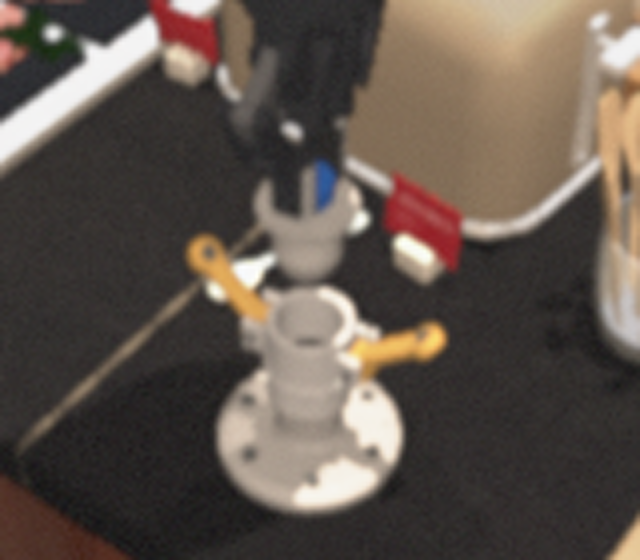

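The crop shows the plug (collar centred at crop column 307) above the mouth (centre about 309.5), so I need about 1 mm in +x and 0.5 mm in -y. Both brass arms are up. Descending slowly, feeling for side forces.

```bash
python3 -m crank '{"travel":[[0.1,-0.05,-1],[0.1,-0.05,-2],[0.1,-0.05,-3],[0.1,-0.05,-4],[0.1,-0.05,-4.5]],"turn":[[0,0,0],[0,0,0],[0,0,0],[0,0,0],[0,0,0]],"gripper":[1,1,1,1,1]}'
python3 -m crank '{"travel":[[0,0,-0.2],[0,0,-0.4],[0,0,-0.6],[0,0,-0.7],[0,0,-0.7]],"turn":[[0,0,0],[0,0,0],[0,0,0],[0,0,0],[0,0,0]],"gripper":[1,1,1,1,1]}'
```

```text
clock: 6.25
position: [0.5033, -0.1806, 0.1429]
tool_rot: [-3.14, -0.0, 1.73]
force: [0.1, -0.0, -3.5]
grip_width: 0.0258
finger_force: 40.8
clock: 6.75
position: [0.5038, -0.1806, 0.1373]
tool_rot: [3.142, 0.0, 1.731]
force: [0.3, 0.7, -3.9]
grip_width: 0.0258
finger_force: 40.8
```

```bash
python3 -m crank '{"travel":[[0,0,-0.1],[0,0,-0.2],[0,0,-0.3],[0,0,-0.3],[0,0,-0.3]],"turn":[[0,0,0],[0,0,0],[0,0,0],[0,0,0],[0,0,0]],"gripper":[1,1,1,1,1]}'
python3 -m crank '{"travel":[[0,0,-0.1],[0,0,-0.2],[0,0,-0.3],[0,0,-0.4],[0,0,-0.4]],"turn":[[0,0,0],[0,0,0],[0,0,0],[0,0,0],[0,0,0]],"gripper":[1,1,1,1,1]}'
```

```text
clock: 7.25
position: [0.5038, -0.1807, 0.1343]
tool_rot: [-3.142, -0.0, 1.731]
force: [-0.0, 0.1, -3.4]
grip_width: 0.0263
finger_force: 40.8
clock: 7.75
position: [0.5038, -0.1807, 0.1301]
tool_rot: [-3.141, -0.0, 1.731]
force: [0.6, -0.0, -3.6]
grip_width: 0.026
finger_force: 40.8
```

```bash
python3 -m crank '{"travel":[[0,0,-0.2],[0,0,-0.4],[0,0,-0.6],[0,0,-0.8],[0,0,-0.8]],"turn":[[0,0,0],[0,0,0],[0,0,0],[0,0,0],[0,0,0]],"gripper":[1,1,1,1,1]}'
python3 -m crank '{"travel":[[0,0,-0.1],[0,0,-0.2],[0,0,-0.3],[0,0,-0.4],[0,0,-0.5]],"turn":[[0,0,0],[0,0,0],[0,0,0],[0,0,0],[0,0,0]],"gripper":[1,1,1,1,1]}'
```

```text
clock: 8.25
position: [0.5037, -0.1806, 0.122]
tool_rot: [-3.141, -0.0, 1.731]
force: [0.2, -0.2, -3.7]
grip_width: 0.0262
finger_force: 40.8
clock: 8.75
position: [0.5038, -0.1807, 0.1172]
tool_rot: [3.142, 0.0, 1.731]
force: [-0.8, 0.1, -3.3]
grip_width: 0.0262
finger_force: 40.8
```

```bash
python3 -m crank '{"travel":[[0,0,-0.1],[0,0,-0.2],[0,0,-0.3],[0,0,-0.3],[0,0,-0.3]],"turn":[[0,0,0],[0,0,0],[0,0,0],[0,0,0],[0,0,0]],"gripper":[1,1,1,1,1]}'
python3 -m crank '{"travel":[[0,0,-0.1],[0,0,-0.2],[0,0,-0.3],[0,0,-0.3],[0,0,-0.3]],"turn":[[0,0,0],[0,0,0],[0,0,0],[0,0,0],[0,0,0]],"gripper":[1,1,1,1,1]}'
```

```text
clock: 9.25
position: [0.504, -0.1807, 0.1144]
tool_rot: [3.141, 0.0, 1.731]
force: [0.1, -0.3, 2.5]
grip_width: 0.0259
finger_force: 41.3
clock: 9.75
position: [0.5039, -0.1807, 0.1114]
tool_rot: [3.141, 0.0, 1.731]
force: [0.5, 0.7, 3.2]
grip_width: 0.0258
finger_force: 41.3
```

```bash
python3 -m crank '{"travel":[[0,0,-0.05],[0,0,-0.1],[0,0,-0.1],[0,0,-0.1],[0,0,-0.1]],"turn":[[0,0,0],[0,0,0],[0,0,0],[0,0,0],[0,0,0]],"gripper":[1,1,1,1,1]}'
python3 -m crank '{"travel":[[0,0,-0.03],[0,0,-0.06],[0,0,-0.06],[0,0,-0.06],[0,0,-0.06]],"turn":[[0,0,0],[0,0,0],[0,0,0],[0,0,0],[0,0,0]],"gripper":[1,1,1,1,1]}'
```

```text
clock: 10.25
position: [0.5039, -0.1807, 0.1103]
tool_rot: [3.141, 0.0, 1.73]
force: [0.5, -0.2, 5.0]
grip_width: 0.026
finger_force: 41.5
clock: 10.75
position: [0.5039, -0.1807, 0.1097]
tool_rot: [3.141, 0.0, 1.731]
force: [0.4, 0.4, 5.1]
grip_width: 0.0259
finger_force: 41.5
```

```bash
for i in 1; do python3 -m crank '{"travel":[[0,0,-0.03],[0,0,-0.05],[0,0,-0.05],[0,0,-0.05],[0,0,-0.05]],"turn":[[0,0,0],[0,0,0],[0,0,0],[0,0,0],[0,0,0]],"gripper":[1,1,1,1,1]}'; done
python3 -m crank '{"travel":[[0,0,-0.03],[0,0,-0.03],[0,0,-0.03],[0,0,-0.03],[0,0,-0.03]],"turn":[[0,0,0],[0,0,0],[0,0,0],[0,0,0],[0,0,0]],"gripper":[1,1,1,1,1]}'
```

```text
clock: 11.25
position: [0.5039, -0.1807, 0.1094]
tool_rot: [3.141, 0.0, 1.73]
force: [-0.7, 1.1, 9.4]
grip_width: 0.0261
finger_force: 42.1
clock: 11.75
position: [0.504, -0.1807, 0.1093]
tool_rot: [3.141, 0.0, 1.73]
force: [-1.7, 1.0, 14.7]
grip_width: 0.0261
finger_force: 42.5
```

The rise in force with no motion at z = 0.1093 is the collar on the rim. Now release, lift and turn 90°.

```bash
python3 -m crank '{"travel":[[0,0,0.05],[0,0,0.05],[0,0,0.05],[0,0,0.05],[0,0,0.05]],"turn":[[0,0,0],[0,0,0],[0,0,0],[0,0,0],[0,0,0]],"gripper":[0.6,0.5,0.35,0.35,0.35]}' 20
python3 -m crank '{"travel":[[0,0,1],[0,0,4],[0,0,8],[0,0,8],[0,0,8]],"turn":[[0,0,0],[0,0,0],[0,0,0],[0,0,-8],[0,0,-16]],"gripper":[0.35,0.35,0.3,0.2,0.1]}'
python3 -m crank '{"travel":[[0,0,0],[0,0,0],[0,0,0],[0,0,0],[0,0,0]],"turn":[[0,0,-8],[0,0,-16],[0,0,-24],[0,0,-32],[0,0,-40]],"gripper":[0,0,0,0,0]}'
python3 -m crank '{"travel":[[0,0,0],[0,0,0],[0,0,0],[0,0,0],[0,0,0]],"turn":[[0,0,-8],[0,0,-16],[0,0,-24],[0,0,-32],[0,0,-34]],"gripper":[0,0,0,0,0]}'
python3 - <<'E'
from workcell import bot
from h import *
import pickle
f=bot.grab_frame("scene"); pickle.dump(f,open("scene3.pkl","wb"))
cv2.imwrite("pics/s3.png",cv2.resize(f["pixels"][160:310,230:400,::-1],None,fx=4,fy=4,interpolation=cv2.INTER_CUBIC))
s=bot.observe();print(s["position"],s["tool_rot"],s["force"],s["qpos"])
a=np.radians(9)
C=np.array([.504,-.1807]);yv=np.array([-np.sin(a),np.cos(a)])
for sg in(1,-1):
  for t in(50,40,30,20):
    t=np.radians(t);q=C+sg*yv*(.029+.052*np.cos(t));print(sg,proj(f,[*q,.0845+.052*np.sin(t)]).round(1))
E
```

```text
clock: 12.25
position: [0.5038, -0.1806, 0.1093]
tool_rot: [-3.141, -0.0, 1.731]
force: [-0.5, -0.0, 0.9]
grip_width: 0.0559
finger_force: 0.0
clock: 12.75
position: [0.5044, -0.1808, 0.1913]
tool_rot: [3.139, -0.0, 1.446]
force: [0.6, 0.3, -0.1]
grip_width: 0.0768
finger_force: 0.0
clock: 13.25
position: [0.5039, -0.1806, 0.1901]
tool_rot: [3.141, -0.001, 0.747]
force: [-0.2, 0.2, -0.5]
grip_width: 0.0853
finger_force: 0.0
clock: 13.75
position: [0.5039, -0.1805, 0.1898]
tool_rot: [-3.142, -0.0, 0.156]
force: [0.5, -0.0, -0.3]
grip_width: 0.0858
finger_force: 0.0
[ 0.5038811  -0.18046125  0.18971397] [-3.14158086e+00  3.75873656e-05  1.58032801e-01] [ 0.96961934  0.32146669 -0.54855317] [-0.36260603  0.58829036  0.86333115  1.90880487 -0.5650263   0.90702653
 -0.63136469]
1 [290.5 232.2]
1 [288.1 233.4]
1 [286.2 235. ]
1 [284.8 237.1]
-1 [343.8 251.8]
-1 [346.5 255. ]
-1 [348.6 258.4]
-1 [350.1 261.7]
```

View pics/s3.png

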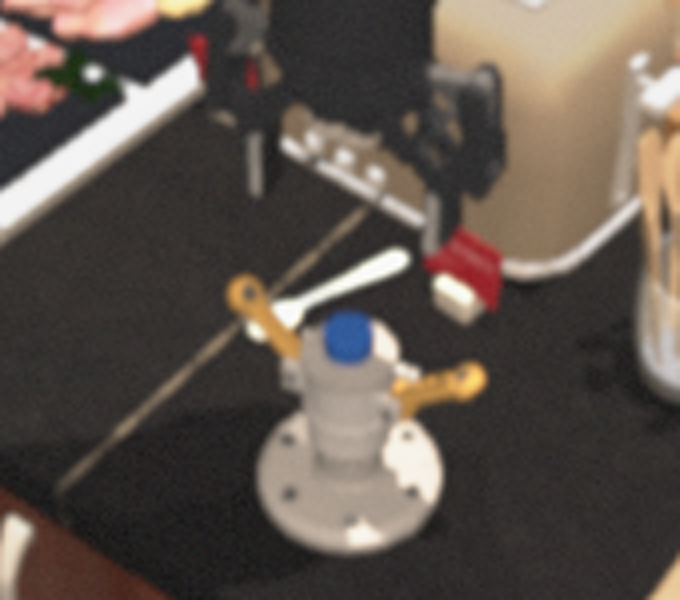

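The crop shows the plug home (collar on the rim, blue knob at crop (348,337)) and both arms still raised at crop (248,290) and (463,380). The fingers are above them, spread along the arms' plane. Lowering gently onto both arms.

```bash
python3 -m crank '{"travel":[[0,-0.02,-2.5],[0,-0.02,-5],[0,-0.02,-6.5],[0,-0.02,-7],[0,-0.02,-7]],"turn":[[0,0,0],[0,0,0],[0,0,0],[0,0,0],[0,0,0]],"gripper":[0,0,0,0,0]}'
python3 -m crank '{"travel":[[0,0,-0.2],[0,0,-0.4],[0,0,-0.6],[0,0,-0.8],[0,0,-1]],"turn":[[0,0,0],[0,0,0],[0,0,0],[0,0,0],[0,0,0]],"gripper":[0,0,0,0,0]}'
python3 -m crank '{"travel":[[0,0,-0.2],[0,0,-0.4],[0,0,-0.6],[0,0,-0.8],[0,0,-1]],"turn":[[0,0,0],[0,0,0],[0,0,0],[0,0,0],[0,0,0]],"gripper":[0,0,0,0,0]}'
```

```text
clock: 14.3
position: [0.5038, -0.1811, 0.1195]
tool_rot: [-3.141, 0.0, 0.161]
force: [0.7, 0.4, 0.4]
grip_width: 0.0855
finger_force: 0.0
clock: 14.8
position: [0.5039, -0.1809, 0.1093]
tool_rot: [3.142, -0.0, 0.16]
force: [-0.4, 0.1, 0.1]
grip_width: 0.0854
finger_force: 0.0
clock: 15.3
position: [0.5038, -0.1809, 0.0992]
tool_rot: [-3.142, 0.0, 0.16]
force: [-0.7, 0.7, -0.4]
grip_width: 0.085
finger_force: 0.0
```

```bash
python3 -m crank '{"travel":[[0,0,-0.1],[0,0,-0.2],[0,0,-0.3],[0,0,-0.4],[0,0,-0.5]],"turn":[[0,0,0],[0,0,0],[0,0,0],[0,0,0],[0,0,0]],"gripper":[0,0,0,0,0]}'
python3 -m crank '{"travel":[[0,0,-0.1],[0,0,-0.2],[0,0,-0.3],[0,0,-0.4],[0,0,-0.5]],"turn":[[0,0,0],[0,0,0],[0,0,0],[0,0,0],[0,0,0]],"gripper":[0,0,0,0,0]}'
```

```text
clock: 15.8
position: [0.504, -0.181, 0.0945]
tool_rot: [3.141, -0.0, 0.16]
force: [-0.0, -0.5, 3.5]
grip_width: 0.0852
finger_force: 1.5
clock: 16.3
position: [0.5041, -0.181, 0.0896]
tool_rot: [3.141, -0.001, 0.16]
force: [-0.2, -0.6, 8.9]
grip_width: 0.0857
finger_force: 3.4
```

```bash
python3 - <<'E'
from workcell import bot
from h import *
f=bot.grab_frame("scene")
cv2.imwrite("pics/s4.png",cv2.resize(f["pixels"][160:310,230:400,::-1],None,fx=4,fy=4,interpolation=cv2.INTER_CUBIC))
E
```

```text
(no output)
```

View pics/s4.png

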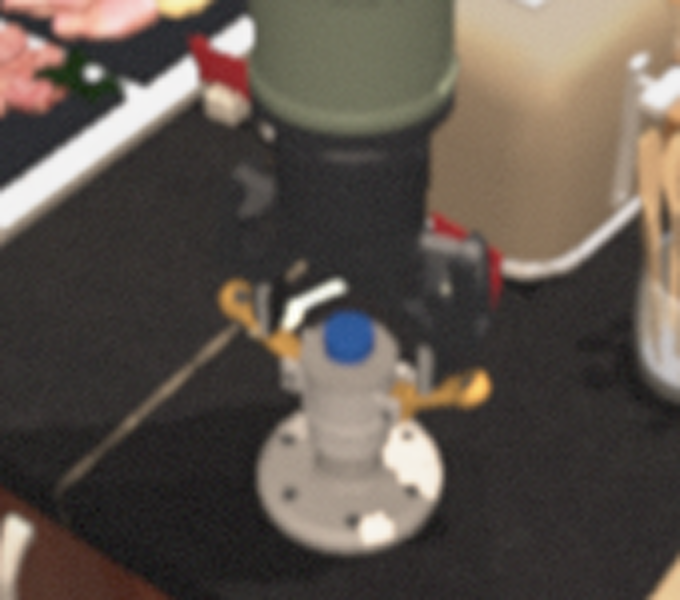

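Both fingers rest on the arms (finger ends at crop (262,300) and (425,365)), and both are coming down together. Continuing.

```bash
python3 -m crank '{"travel":[[0,0,-0.1],[0,0,-0.2],[0,0,-0.3],[0,0,-0.4],[0,0,-0.5]],"turn":[[0,0,0],[0,0,0],[0,0,0],[0,0,0],[0,0,0]],"gripper":[0,0,0,0,0]}'
python3 -m crank '{"travel":[[0,0,-0.1],[0,0,-0.2],[0,0,-0.3],[0,0,-0.4],[0,0,-0.5]],"turn":[[0,0,0],[0,0,0],[0,0,0],[0,0,0],[0,0,0]],"gripper":[0,0,0,0,0]}'
```

```text
clock: 16.85
position: [0.5042, -0.1811, 0.0847]
tool_rot: [3.141, -0.001, 0.16]
force: [0.6, 0.0, 9.4]
grip_width: 0.0853
finger_force: 4.0
clock: 17.35
position: [0.5043, -0.1811, 0.0797]
tool_rot: [3.141, -0.001, 0.16]
force: [-0.9, -0.2, 10.3]
grip_width: 0.0853
finger_force: 4.5
```

```bash
python3 -m crank '{"travel":[[0,0,-0.1],[0,0,-0.2],[0,0,-0.3],[0,0,-0.4],[0,0,-0.5]],"turn":[[0,0,0],[0,0,0],[0,0,0],[0,0,0],[0,0,0]],"gripper":[0,0,0,0,0]}'
python3 -m crank '{"travel":[[0,0,-0.05],[0,0,-0.1],[0,0,-0.2],[0,0,-0.3],[0,0,-0.4]],"turn":[[0,0,0],[0,0,0],[0,0,0],[0,0,0],[0,0,0]],"gripper":[0,0,0,0,0]}'
```

```text
clock: 17.85
position: [0.5043, -0.1811, 0.0748]
tool_rot: [3.141, -0.001, 0.16]
force: [-0.4, 0.6, 13.2]
grip_width: 0.0852
finger_force: 6.9
clock: 18.35
position: [0.5043, -0.1811, 0.0708]
tool_rot: [3.141, -0.001, 0.16]
force: [-0.5, 1.2, 12.6]
grip_width: 0.0852
finger_force: 8.1
```

```bash
python3 -m crank '{"travel":[[0,0,-0.1],[0,0,-0.2],[0,0,-0.3],[0,0,-0.4],[0,0,-0.4]],"turn":[[0,0,0],[0,0,0],[0,0,0],[0,0,0],[0,0,0]],"gripper":[0,0,0,0,0]}'
python3 -m crank '{"travel":[[0,0,-0.05],[0,0,-0.1],[0,0,-0.2],[0,0,-0.3],[0,0,-0.4]],"turn":[[0,0,0],[0,0,0],[0,0,0],[0,0,0],[0,0,0]],"gripper":[0,0,0,0,0]}'
```

```text
clock: 18.85
position: [0.5043, -0.1811, 0.0667]
tool_rot: [3.141, -0.001, 0.16]
force: [0.5, 0.8, 10.4]
grip_width: 0.0853
finger_force: 4.0
clock: 19.35
position: [0.5043, -0.1811, 0.0628]
tool_rot: [3.141, -0.001, 0.16]
force: [-0.4, 0.4, 11.9]
grip_width: 0.0853
finger_force: 5.1
```

```bash
python3 -m crank '{"travel":[[0,0,-0.1],[0,0,-0.2],[0,0,-0.3],[0,0,-0.4],[0,0,-0.4]],"turn":[[0,0,0],[0,0,0],[0,0,0],[0,0,0],[0,0,0]],"gripper":[0,0,0,0,0]}'
python3 -m crank '{"travel":[[0,0,-0.05],[0,0,-0.1],[0,0,-0.2],[0,0,-0.3],[0,0,-0.4]],"turn":[[0,0,0],[0,0,0],[0,0,0],[0,0,0],[0,0,0]],"gripper":[0,0,0,0,0]}'
python3 - <<'E'
from workcell import bot
from h import *
f=bot.grab_frame("scene")
cv2.imwrite("pics/s5.png",cv2.resize(f["pixels"][160:310,230:400,::-1],None,fx=4,fy=4,interpolation=cv2.INTER_CUBIC))
E
```

```text
clock: 19.85
position: [0.5043, -0.181, 0.0587]
tool_rot: [3.141, -0.001, 0.16]
force: [0.4, -1.0, 8.6]
grip_width: 0.0855
finger_force: 4.3
clock: 20.35
position: [0.5043, -0.1811, 0.0548]
tool_rot: [3.141, -0.001, 0.16]
force: [0.2, -0.7, 11.3]
grip_width: 0.0857
finger_force: 5.1
```

View pics/s5.png

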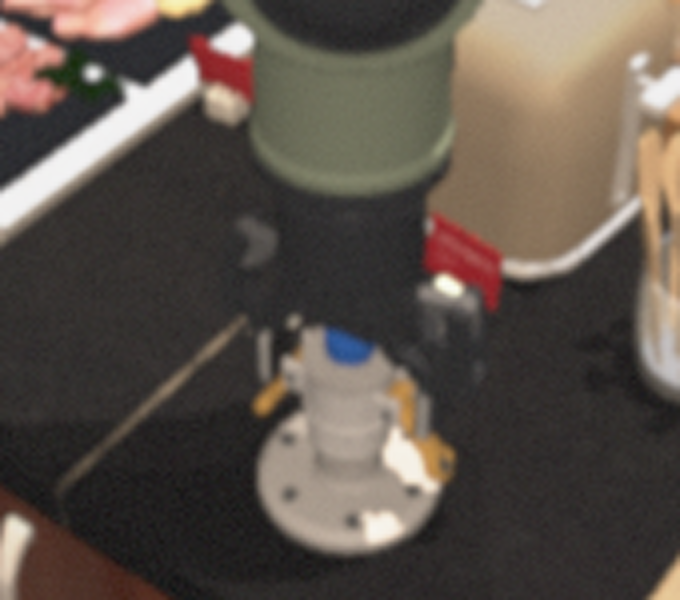

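Both arms are now well below level (tips at crop (268,400) and (440,460)), with the fingers outside them. Now squeezing gently at minimum force.

```bash
python3 -m crank '{"travel":[[0,0,0],[0,0,0],[0,0,0],[0,0,0],[0,0,0]],"turn":[[0,0,0],[0,0,0],[0,0,0],[0,0,0],[0,0,0]],"gripper":[0.02,0.04,0.06,0.08,0.1]}' 20
python3 -m crank '{"travel":[[0,0,0],[0,0,0],[0,0,0],[0,0,0],[0,0,0]],"turn":[[0,0,0],[0,0,0],[0,0,0],[0,0,0],[0,0,0]],"gripper":[0.12,0.14,0.16,0.18,0.2]}'
```

```text
clock: 20.9
position: [0.5041, -0.1809, 0.0546]
tool_rot: [3.141, -0.001, 0.16]
force: [0.2, 0.2, 5.1]
grip_width: 0.0771
finger_force: 2.7
clock: 21.4
position: [0.504, -0.1805, 0.0546]
tool_rot: [-3.141, -0.0, 0.16]
force: [-0.2, 3.2, 9.3]
grip_width: 0.0696
finger_force: 20.2
```

```bash
python3 -m crank '{"travel":[[0,0,0],[0,0,0],[0,0,0],[0,0,0],[0,0,0]],"turn":[[0,0,0],[0,0,0],[0,0,0],[0,0,0],[0,0,0]],"gripper":[0.21,0.22,0.23,0.24,0.25]}' 20
python3 -m crank '{"travel":[[0,0,0],[0,0,0],[0,0,0],[0,0,0],[0,0,0]],"turn":[[0,0,0],[0,0,0],[0,0,0],[0,0,0],[0,0,0]],"gripper":[0.26,0.28,0.28,0.28,0.28]}' 22
python3 - <<'E'
from workcell import bot
s=bot.observe();print({k:s[k] for k in("position","force","moment","grip_width","finger_force")})
E
```

```text
clock: 21.9
position: [0.504, -0.1805, 0.0546]
tool_rot: [-3.141, -0.001, 0.16]
force: [0.3, 3.4, 9.3]
grip_width: 0.0694
finger_force: 20.2
clock: 22.4
position: [0.504, -0.1805, 0.0546]
tool_rot: [-3.141, -0.001, 0.16]
force: [0.1, 3.5, 10.2]
grip_width: 0.0691
finger_force: 22.2
{'position': array([ 0.50403014, -0.18052107,  0.05461998]), 'force': array([ 0.12187972,  3.53024136, 10.16995756]), 'moment': array([ 0.64840353,  0.17124866, -0.16671016]), 'grip_width': 0.06909328185749393, 'finger_force': 22.177757266326807}
```

```bash
python3 -m crank '{"travel":[[0,0,0],[0,0,0],[0,0,-0.2],[0,0,-0.35],[0,0,-0.35]],"turn":[[0,0,0],[0,0,0],[0,0,0],[0,0,0],[0,0,0]],"gripper":[0.12,0.12,0.12,0.12,0.14]}' 20
python3 -m crank '{"travel":[[0,0,0],[0,0,0],[0,0,0],[0,0,0],[0,0,0]],"turn":[[0,0,0],[0,0,0],[0,0,0],[0,0,0],[0,0,0]],"gripper":[0.16,0.18,0.2,0.22,0.24]}' 20
python3 -m crank '{"travel":[[0,0,0],[0,0,0],[0,0,0],[0,0,0],[0,0,0]],"turn":[[0,0,0],[0,0,0],[0,0,0],[0,0,0],[0,0,0]],"gripper":[0.25,0.26,0.27,0.28,0.28]}' 23
```

```text
clock: 22.9
position: [0.5037, -0.1808, 0.0506]
tool_rot: [-3.141, 0.0, 0.16]
force: [-0.8, 0.2, 0.5]
grip_width: 0.0735
finger_force: 0.0
clock: 23.4
position: [0.5037, -0.1806, 0.051]
tool_rot: [-3.141, 0.0, 0.16]
force: [-1.2, 2.6, 6.7]
grip_width: 0.0695
finger_force: 21.3
clock: 23.9
position: [0.5037, -0.1806, 0.0511]
tool_rot: [-3.141, -0.0, 0.16]
force: [-3.7, 2.8, 6.5]
grip_width: 0.0698
finger_force: 24.3
```

```bash
python3 - <<'E'
from workcell import bot
from h import *
o=[]
for n,r in (("scene",(270,210,350,300)),("top",(320,215,400,305))):
    f=bot.grab_frame(n);x0,y0,x1,y1=r
    o.append(cv2.resize(f["pixels"][y0:y1,x0:x1,::-1],None,fx=5,fy=5,interpolation=cv2.INTER_CUBIC))
cv2.imwrite("pics/s6.png",np.hstack(o))
s=bot.observe();print(s["force"],s["moment"],s["grip_width"])
E
```

```text
[-1.55239149  2.94464677  5.7938835 ] [ 0.69511817  0.45305434 -0.10772428] 0.06943286022633006
```

View pics/s6.png

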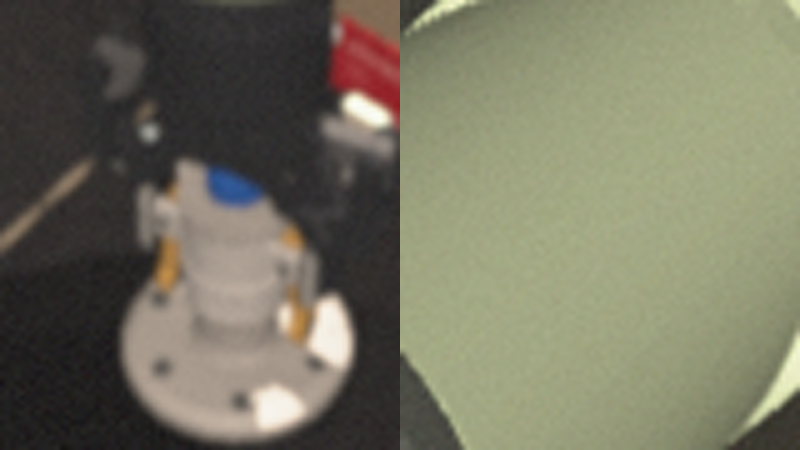

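The crop shows both arms nearly vertical along the tube (tips at crop (168,285) and (300,335)), with the pads outside the hinge lugs. I'll let go, lift, and measure the arm angles numerically.

```bash
python3 -m crank '{"travel":[[0,0,0],[0,0,0],[0,0,4],[0,0,9],[0,0,14]],"turn":[[0,0,0],[0,0,0],[0,0,0],[0,0,0],[0,0,0]],"gripper":[0.05,0,0,0,0]}' 20
cat > arm.py <<'E'
from workcell import bot
from h import *
import pickle
f=bot.grab_frame("scene"); pickle.dump(f,open("sceneA.pkl","wb"));p=f["pixels"];h=cv2.cvtColor(p,cv2.COLOR_RGB2HSV)
m=(h[...,0]>8)&(h[...,0]<32)&(h[...,1]>100)&(h[...,2]>50);M=np.zeros_like(m);M[225:300,280:350]=1
B=blobs(m&M,5)
for s,c in B: print(s,c)
a=np.radians(9.1);C=np.array([.5039,-.1807]);yv=np.array([-np.sin(a),np.cos(a)])
print("plug/rim pred",proj(f,[*C,.1]))
for sg in(1,-1):
  for deg in(60,70,75,80,84,88):
    t=np.radians(deg);out=[]
    for r in(.02,.058): out.append(proj(f,[*(C+sg*yv*(.029+r*np.cos(t))),.0845-r*np.sin(t)]).round(1))
    print(sg,deg,*out)
for y in range(240,285,3):
    xs=np.where((m&M)[y])[0]; print(y,xs.tolist())
E
python3 arm.py
```

```text
clock: 24.5
position: [0.5032, -0.1812, 0.1924]
tool_rot: [3.141, 0.001, 0.159]
force: [2.3, 1.0, 0.9]
grip_width: 0.0854
finger_force: 0.0
[327, 255, 7, 23, 89] [330.0, 265.12]
[301, 258, 5, 10, 41] [303.07, 262.37]
plug/rim pred [316.38587448 249.80776947]
1 60 [300.6 254.1] [293.7 261.1]
1 70 [301.9 255.1] [297.2 263.7]
1 75 [302.6 255.5] [299.1 264.9]
1 80 [303.3 255.8] [301. 266.]
1 84 [303.8 256.1] [302.5 266.8]
1 88 [304.4 256.4] [304.1 267.5]
-1 60 [332.5 266.4] [339.8 279.3]
-1 70 [331.1 266.3] [336.  279.1]
-1 75 [330.4 266.2] [334.  278.7]
-1 80 [329.7 266.1] [331.9 278.3]
-1 84 [329.1 265.9] [330.3 277.8]
-1 88 [328.5 265.7] [328.6 277.2]
240 []
243 []
246 []
249 []
252 []
255 [327, 328, 329, 330, 331]
258 [302, 303, 304, 327, 328, 329, 330, 331, 332]
261 [301, 302, 303, 304, 305, 330, 331, 332]
264 [301, 302, 303, 304, 305, 330, 331, 332]
267 [302, 303, 329, 330, 331]
270 [328, 329, 330, 331, 332]
273 [329, 330, 331]
276 [328, 329, 330]
279 []
282 []
```

```bash
python3 -m crank '{"travel":[[0,5,0],[0,10,0],[0,15,0],[0,20,0],[0,24,0]],"turn":[[0,0,0],[0,0,0],[0,0,0],[0,0,0],[0,0,0]],"gripper":[0,0,0,0,0]}'
cat > top.py <<'E'
from workcell import bot
from h import *
import pickle,sys
f=bot.grab_frame("top"); pickle.dump(f,open("topA.pkl","wb"));p=f["pixels"];h=cv2.cvtColor(p,cv2.COLOR_RGB2HSV)
m=(h[...,0]>8)&(h[...,0]<34)&(h[...,1]>90)&(h[...,2]>50);M=np.zeros_like(m);M[220:300,315:412]=1
for s,c in blobs(m&M,3): print(s,c)
bl=(h[...,0]>95)&(h[...,0]<120)&(h[...,1]>120)&M
a=np.radians(9.1);C=np.array([.5039,-.1807]);xv=np.array([np.cos(a),np.sin(a)]);yv=np.array([-np.sin(a),np.cos(a)])
for s,c in blobs(bl,20): print("knob",c,"pred home",proj(f,[*C,.122]), onz(f,c,.1215))
print("cap pred",proj(f,[*(C+xv*.055),.030]))
for sg in(1,-1):
  for deg in(70,76,80,84,88):
    t=np.radians(deg);o=[]
    for r,d in((.058,0),(.05,.004)): o.append(proj(f,[*(C+sg*yv*(.029+r*np.cos(t)+d*np.sin(t))),.0845-r*np.sin(t)+d*np.cos(t)]).round(1))
    print(sg,deg,*o)
  print("lug-ish y35 z.0845",proj(f,[*(C+sg*yv*.033),.09]).round(1))
cv2.imwrite("pics/fin.png",cv2.resize(p[215:300,310:412,::-1],None,fx=7,fy=7,interpolation=cv2.INTER_CUBIC))
E
python3 top.py
```

```text
clock: 25.05
position: [0.5035, 0.0621, 0.1908]
tool_rot: [-3.141, -0.0, 0.161]
force: [0.8, 0.3, 1.4]
grip_width: 0.0857
finger_force: 0.0
[345, 228, 15, 9, 100] [352.1, 231.82]
[375, 248, 5, 9, 26] [377.23, 251.85]
[340, 255, 9, 12, 73] [343.95, 260.18]
knob [362.49, 254.86] pred home [363.00973865 254.330034  ] [ 0.50306637 -0.17976774  0.1215    ]
cap pred [352.04805125 231.06093749]
1 70 [334.1 263.8] [333.7 263.6]
1 76 [337.  263.2] [336.2 263.1]
1 80 [338.9 262.8] [337.8 262.8]
1 84 [340.9 262.4] [339.5 262.4]
1 88 [342.9 261.9] [341.3 262. ]
lug-ish y35 z.0845 [343.7 259.7]
-1 70 [382.7 252.9] [383.8 252.4]
-1 76 [379.7 253.7] [381.3 253.1]
-1 80 [377.7 254.1] [379.5 253.5]
-1 84 [375.7 254.6] [377.8 253.9]
-1 88 [373.7 255.1] [376.  254.3]
lug-ish y35 z.0845 [378.8 251.9]
```

View pics/fin.png

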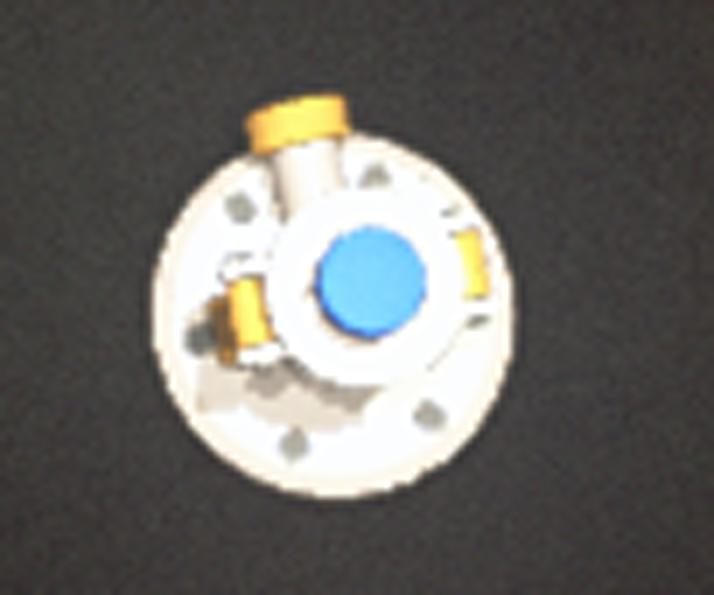

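The top crop shows the knob centred on the coupler at crop (370,282) and both brass arms folded in at crop (245,310) and (470,262). The hinge lugs stick out about 35 mm, which matches the 69–70 mm stop, so my pads probably rested on the lugs. I'll squeeze again lower on the arms, tilted 45° from the robot side so the pads miss the lugs.

```bash
python3 -m crank '{"travel":[[-1,-3,0.5],[-2.5,-6,1],[-4,-9,1],[-5.5,-12,1],[-6.7,-15,1]],"turn":[[1.1,-7.1,0],[2.3,-14.2,0],[3.4,-21.3,0],[4.5,-28.4,0],[5.6,-35.5,0]],"gripper":[0,0,0,0,0]}' 20
python3 -m crank '{"travel":[[0,-2,0],[0,-5,0],[0,-8,0],[0,-10.4,-2],[0,-10.4,-4]],"turn":[[0.7,-4,0],[1.5,-8.9,0],[1.5,-8.9,0],[1.5,-8.9,0],[1.5,-8.9,0]],"gripper":[0,0,0,0,0]}'
cat > rel.py <<'E'
from workcell import bot
import numpy as np
from scipy.spatial.transform import Rotation as R
s=bot.observe();a=np.radians(9.1);d=s["position"]-[.5039,-.1807,0];Rc=R.from_euler('z',a)
print("coupler-frame mm",(Rc.inv().apply(d)*1000).round(1),"tool z",Rc.inv().apply(R.from_euler('xyz',s["tool_rot"]).apply([0,0,1])).round(3),"tool y",Rc.inv().apply(R.from_euler('xyz',s["tool_rot"]).apply([0,1,0])).round(3),s["force"].round(1),s["qpos"].round(2))
E
python3 rel.py
```

```text
clock: 25.6
position: [0.4624, -0.0384, 0.1946]
tool_rot: [-3.11, -0.41, 0.155]
force: [0.6, 0.5, -1.0]
grip_width: 0.0851
finger_force: 0.0
clock: 26.1
position: [0.4639, -0.083, 0.1829]
tool_rot: [-3.099, -0.483, 0.16]
force: [0.9, 0.2, -0.8]
grip_width: 0.0858
finger_force: 0.0
coupler-frame mm [-24.1 102.8 182.9] tool z [ 0.464  0.043 -0.885] tool y [ 0.021 -0.999 -0.038] [ 0.9  0.2 -0.8] [ 0.21  0.23 -0.03  2.38 -1.16  0.21 -0.11]
```

45° isn't reachable here (joints 4 and 6 are near their limits). Instead I'll nudge each arm's end alternately with the closed fingers, tilted outward so they clear the lugs. First I'll work out the moves.

```bash
cat >> rel.py <<'E'
import sys
def plan(side,goal):
    xv=Rc.apply([1,0,0]);Rd=R.from_rotvec(xv*np.radians(-25*side))*R.from_euler('xyz',[np.pi,0,.159])
    rv=(Rd*R.from_euler('xyz',s["tool_rot"]).inv()).as_rotvec(degrees=True)
    print("turn",rv.round(1),"travel cm",((Rc.apply(np.array(goal)/1000)+[.5039,-.1807,0]-s["position"])*100).round(2))
if len(sys.argv)>1: plan(float(sys.argv[1]),eval(sys.argv[2]))
print("unit coupler y in world",Rc.apply([0,1,0]).round(3))
E
python3 rel.py 1 '[0,75,150]'
```

```text
coupler-frame mm [-24.1 102.8 182.9] tool z [ 0.464  0.043 -0.885] tool y [ 0.021 -0.999 -0.038] [ 0.9  0.2 -0.8] [ 0.21  0.23 -0.03  2.38 -1.16  0.21 -0.11]
turn [-30.9  22.5  -6.7] travel cm [ 2.82 -2.36 -3.29]
unit coupler y in world [-0.158  0.987  0.   ]
```

```bash
python3 -m crank '{"travel":[[1,0,0],[2,0,0],[2.8,-0.5,0],[2.8,-1.5,0],[2.8,-2.4,0]],"turn":[[-6,4.4,-1.3],[-12,8.8,-2.6],[-18,13.2,-3.9],[-24,17.6,-5.2],[-30.9,22.5,-6.7]],"gripper":[0.3,0.6,1,1,1]}' 20
python3 -m crank '{"travel":[[0,0,0],[0,0,0],[0,0,0],[0,0,0],[0,0,0]],"turn":[[0,0,0],[0,0,0],[0,0,0],[0,0,0],[0,0,0]],"gripper":[1,1,1,1,1]}'
python3 rel.py 1 '[0,75,36]'
```

```text
clock: 26.6
position: [0.4878, -0.0962, 0.1771]
tool_rot: [3.024, -0.277, 0.187]
force: [-0.0, -0.6, -1.2]
grip_width: 0.0122
finger_force: 0.0
clock: 27.1
position: [0.4872, -0.096, 0.1767]
tool_rot: [3.028, -0.279, 0.186]
force: [-0.6, -0.4, 0.4]
grip_width: 0.0003
finger_force: 0.0
coupler-frame mm [ -3.1  86.3 176.7] tool z [ 0.276 -0.106 -0.955] tool y [-0.004 -0.994  0.109] [-0.6 -0.4  0.4] [-0.45  0.33  0.61  2.25 -0.48  0.35 -0.87]
turn [-20.8  12.5  -4.1] travel cm [  0.48  -1.06 -14.07]
unit coupler y in world [-0.158  0.987  0.   ]
```

```bash
python3 -m crank '{"travel":[[0.5,-0.5,0],[0.5,-1,0],[0.5,-1,0],[0.5,-1,0],[0.5,-1,-2]],"turn":[[-6,4,-1.3],[-12,8,-2.6],[-18,12,-4],[-20.8,12.5,-4.1],[-20.8,12.5,-4.1]],"gripper":[1,1,1,1,1]}'
python3 rel.py 1 '[0,75,36]'
```

```text
clock: 27.6
position: [0.4943, -0.1034, 0.1564]
tool_rot: [2.701, 0.003, 0.165]
force: [0.6, -0.5, -0.8]
grip_width: 0.0001
finger_force: 0.0
coupler-frame mm [  2.8  77.9 156.4] tool z [-0.    -0.426 -0.905] tool y [ 0.007 -0.905  0.426] [ 0.6 -0.5 -0.8] [-0.87  0.69  0.97  2.12 -0.22  0.55 -1.26]
turn [ 0.3 -0.1 -0.4] travel cm [ -0.23  -0.33 -12.04]
unit coupler y in world [-0.158  0.987  0.   ]
```

```bash
python3 -m crank '{"travel":[[-0.2,-0.3,-4],[-0.2,-0.3,-8],[-0.2,-0.3,-11],[-0.2,-0.3,-12],[-0.2,-0.3,-12]],"turn":[[0,0,0],[0,0,0],[0,0,0],[0,0,0],[0,0,0]],"gripper":[1,1,1,1,1]}'
python3 -m crank '{"travel":[[0.08,-0.5,0],[0.16,-1,0],[0.24,-1.5,0],[0.28,-1.8,0],[0.28,-1.8,0]],"turn":[[0,0,0],[0,0,0],[0,0,0],[0,0,0],[0,0,0]],"gripper":[1,1,1,1,1]}'
python3 rel.py
```

```text
clock: 28.1
position: [0.49, -0.109, 0.0361]
tool_rot: [2.705, 0.004, 0.159]
force: [1.1, -0.2, 0.6]
grip_width: -0.0002
finger_force: 0.0
clock: 28.6
position: [0.4936, -0.1267, 0.037]
tool_rot: [2.705, 0.001, 0.16]
force: [-0.3, 0.4, -0.9]
grip_width: 0.0002
finger_force: 0.0
coupler-frame mm [-1.7 55.  37. ] tool z [-0.001 -0.423 -0.906] tool y [ 0.002 -0.906  0.423] [-0.3  0.4 -0.9] [-0.66  0.86  0.72  2.16 -0.33  0.27 -1.23]
unit coupler y in world [-0.158  0.987  0.   ]
```

Feeling inwards in 1 mm steps.

```bash
python3 -m crank '{"travel":[[0.02,-0.1,0],[0.03,-0.2,0],[0.05,-0.3,0],[0.06,-0.4,0],[0.06,-0.4,0]],"turn":[[0,0,0],[0,0,0],[0,0,0],[0,0,0],[0,0,0]],"gripper":[1,1,1,1,1]}'
python3 -m crank '{"travel":[[0.02,-0.1,0],[0.03,-0.2,0],[0.03,-0.2,0],[0.03,-0.2,0],[0.03,-0.2,0]],"turn":[[0,0,0],[0,0,0],[0,0,0],[0,0,0],[0,0,0]],"gripper":[1,1,1,1,1]}'
python3 rel.py
```

```text
clock: 29.1
position: [0.494, -0.1304, 0.0366]
tool_rot: [2.705, 0.002, 0.161]
force: [-0.7, 0.2, 0.2]
grip_width: 0.0
finger_force: 0.0
clock: 29.6
position: [0.4943, -0.1322, 0.0366]
tool_rot: [2.705, 0.002, 0.161]
force: [0.3, 0.2, -0.2]
grip_width: 0.0002
finger_force: 0.0
coupler-frame mm [-1.8 49.4 36.6] tool z [-0.001 -0.423 -0.906] tool y [ 0.003 -0.906  0.423] [ 0.3  0.2 -0.2] [-0.65  0.86  0.72  2.16 -0.33  0.27 -1.22]
unit coupler y in world [-0.158  0.987  0.   ]
```

```bash
python3 -m crank '{"travel":[[0.02,-0.1,0],[0.03,-0.2,0],[0.03,-0.2,0],[0.03,-0.2,0],[0.03,-0.2,0]],"turn":[[0,0,0],[0,0,0],[0,0,0],[0,0,0],[0,0,0]],"gripper":[1,1,1,1,1]}'
python3 rel.py
python3 -m crank '{"travel":[[0.02,-0.1,0],[0.03,-0.2,0],[0.03,-0.2,0],[0.03,-0.2,0],[0.03,-0.2,0]],"turn":[[0,0,0],[0,0,0],[0,0,0],[0,0,0],[0,0,0]],"gripper":[1,1,1,1,1]}'
python3 rel.py
```

```text
clock: 30.1
position: [0.4947, -0.1342, 0.0366]
tool_rot: [2.705, 0.002, 0.161]
force: [-0.2, -0.8, -0.1]
grip_width: 0.0002
finger_force: 0.0
coupler-frame mm [-1.8 47.4 36.6] tool z [-0.001 -0.423 -0.906] tool y [ 0.002 -0.906  0.423] [-0.2 -0.8 -0.1] [-0.64  0.86  0.72  2.16 -0.33  0.27 -1.22]
unit coupler y in world [-0.158  0.987  0.   ]
clock: 30.6
position: [0.4949, -0.1362, 0.0366]
tool_rot: [2.705, 0.002, 0.161]
force: [0.4, -0.2, 0.3]
grip_width: 0.0005
finger_force: 0.0
coupler-frame mm [-1.8 45.3 36.6] tool z [-0.001 -0.423 -0.906] tool y [ 0.002 -0.906  0.423] [ 0.4 -0.2  0.3] [-0.64  0.86  0.72  2.16 -0.33  0.27 -1.22]
unit coupler y in world [-0.158  0.987  0.   ]
```

```bash
python3 -m crank '{"travel":[[0.02,-0.1,0],[0.03,-0.2,0],[0.03,-0.2,0],[0.03,-0.2,0],[0.03,-0.2,0]],"turn":[[0,0,0],[0,0,0],[0,0,0],[0,0,0],[0,0,0]],"gripper":[1,1,1,1,1]}'
python3 -m crank '{"travel":[[0.02,-0.1,0],[0.03,-0.15,0],[0.03,-0.15,0],[0.03,-0.15,0],[0.03,-0.15,0]],"turn":[[0,0,0],[0,0,0],[0,0,0],[0,0,0],[0,0,0]],"gripper":[1,1,1,1,1]}'
python3 rel.py
```

```text
clock: 31.1
position: [0.4952, -0.1375, 0.0365]
tool_rot: [2.706, 0.002, 0.161]
force: [-1.7, 8.1, 2.8]
grip_width: 0.0001
finger_force: 0.0
clock: 31.6
position: [0.4953, -0.1378, 0.0362]
tool_rot: [2.707, 0.003, 0.162]
force: [-6.9, 22.3, 12.0]
grip_width: 0.0002
finger_force: 0.8
coupler-frame mm [-1.7 43.7 36.2] tool z [-0.001 -0.421 -0.907] tool y [ 0.004 -0.907  0.421] [-6.9 22.3 12. ] [-0.63  0.86  0.71  2.15 -0.32  0.27 -1.21]
unit coupler y in world [-0.158  0.987  0.   ]
```

Firm stop with no travel: the left arm is fully down. Backing off, then checking the right one the same way.

```bash
python3 -m crank '{"travel":[[-0.2,1.2,0],[-0.5,3.5,0],[-0.5,3.5,4],[-0.5,3.5,9],[-0.5,3.5,14]],"turn":[[0,0,0],[0,0,0],[0,0,0],[0,0,0],[0,0,0]],"gripper":[1,1,1,1,1]}'
python3 -m crank '{"travel":[[0.4,-2.5,2],[1,-6,3],[1.6,-10,3],[2.2,-14,3],[2.4,-15.2,3]],"turn":[[8,1.3,0],[16,2.6,0],[24,3.9,0],[32,5.2,0],[40,6.4,0]],"gripper":[1,1,1,1,1]}'
python3 rel.py -1 '[0,-75,36]'
```

```text
clock: 32.1
position: [0.4899, -0.1047, 0.1781]
tool_rot: [2.705, 0.003, 0.16]
force: [1.8, 0.8, 0.7]
grip_width: 0.0002
finger_force: 0.0
clock: 32.6
position: [0.5087, -0.2126, 0.2016]
tool_rot: [3.102, 0.024, 0.156]
force: [1.5, 1.4, -0.4]
grip_width: -0.0003
finger_force: 0.0
coupler-frame mm [ -0.3 -32.2 201.6] tool z [-0.024 -0.039 -0.999] tool y [-0.001 -0.999  0.039] [ 1.5  1.4 -0.4] [-0.24  0.54  0.71  1.85 -0.38  0.9  -0.77]
turn [27.1  2.9 -0.2] travel cm [  0.71  -4.22 -16.56]
unit coupler y in world [-0.158  0.987  0.   ]
```

```bash
python3 -m crank '{"travel":[[0.3,-2,0],[0.7,-4.2,0],[0.7,-4.2,0],[0.7,-4.2,-3],[0.7,-4.2,-7]],"turn":[[7,0.8,0],[14,1.6,0],[21,2.3,0],[27.1,2.9,-0.2],[27.1,2.9,-0.2]],"gripper":[1,1,1,1,1]}'
python3 rel.py -1 '[0,-75,36]'
```

```text
clock: 33.1
position: [0.5146, -0.258, 0.1302]
tool_rot: [-2.707, 0.0, 0.153]
force: [0.8, -0.0, -0.2]
grip_width: 0.0001
finger_force: 0.0
coupler-frame mm [ -1.6 -78.  130.2] tool z [ 0.002  0.421 -0.907] tool y [-0.006 -0.907 -0.421] [ 0.8 -0.  -0.2] [ 0.25  0.79  0.47  1.6  -0.67  1.25 -0.4 ]
turn [ 0.1 -0.   0.4] travel cm [ 0.11  0.32 -9.42]
unit coupler y in world [-0.158  0.987  0.   ]
```

```bash
python3 -m crank '{"travel":[[0.1,0,-4],[0.1,0,-8],[0.1,0,-9.4],[0,0.7,-9.4],[-0.1,1.5,-9.4]],"turn":[[0,0,0],[0,0,0],[0,0,0],[0,0,0],[0,0,0]],"gripper":[1,1,1,1,1]}'
python3 -m crank '{"travel":[[-0.08,0.5,0],[-0.14,0.9,0],[-0.17,1.1,0],[-0.19,1.2,0],[-0.19,1.2,0]],"turn":[[0,0,0],[0,0,0],[0,0,0],[0,0,0],[0,0,0]],"gripper":[1,1,1,1,1]}'
python3 rel.py
```

```text
clock: 33.6
position: [0.5148, -0.2393, 0.0385]
tool_rot: [-2.71, 0.001, 0.158]
force: [-0.3, 0.1, -0.2]
grip_width: 0.0003
finger_force: 0.0
clock: 34.1
position: [0.5126, -0.2275, 0.0374]
tool_rot: [-2.709, 0.001, 0.158]
force: [-0.3, 0.8, 0.2]
grip_width: 0.0003
finger_force: 0.0
coupler-frame mm [  1.2 -47.6  37.4] tool z [-0.001  0.419 -0.908] tool y [-0.001 -0.908 -0.419] [-0.3  0.8  0.2] [ 0.24  0.89  0.41  1.68 -0.74  1.07 -0.34]
unit coupler y in world [-0.158  0.987  0.   ]
```

```bash
python3 -m crank '{"travel":[[-0.02,0.1,0],[-0.03,0.2,0],[-0.03,0.2,0],[-0.03,0.2,0],[-0.03,0.2,0]],"turn":[[0,0,0],[0,0,0],[0,0,0],[0,0,0],[0,0,0]],"gripper":[1,1,1,1,1]}'
python3 -m crank '{"travel":[[-0.01,0.05,0],[-0.01,0.1,0],[-0.01,0.1,0],[-0.01,0.1,0],[-0.01,0.1,0]],"turn":[[0,0,0],[0,0,0],[0,0,0],[0,0,0],[0,0,0]],"gripper":[1,1,1,1,1]}'
python3 rel.py
```

```text
clock: 34.6
position: [0.5122, -0.2255, 0.0371]
tool_rot: [-2.709, 0.001, 0.158]
force: [-0.1, -0.0, 0.4]
grip_width: 0.0
finger_force: 0.0
clock: 35.1
position: [0.5121, -0.2245, 0.0372]
tool_rot: [-2.709, 0.001, 0.158]
force: [0.3, 0.6, 0.3]
grip_width: -0.0001
finger_force: 0.0
coupler-frame mm [  1.2 -44.5  37.2] tool z [-0.001  0.419 -0.908] tool y [-0.001 -0.908 -0.419] [0.3 0.6 0.3] [ 0.24  0.89  0.41  1.69 -0.74  1.07 -0.34]
unit coupler y in world [-0.158  0.987  0.   ]
```

```bash
python3 -m crank '{"travel":[[-0.01,0.05,0],[-0.01,0.1,0],[-0.01,0.1,0],[-0.01,0.1,0],[-0.01,0.1,0]],"turn":[[0,0,0],[0,0,0],[0,0,0],[0,0,0],[0,0,0]],"gripper":[1,1,1,1,1]}'
python3 -m crank '{"travel":[[-0.01,0.05,0],[-0.01,0.05,0],[-0.01,0.05,0],[-0.01,0.05,0],[-0.01,0.05,0]],"turn":[[0,0,0],[0,0,0],[0,0,0],[0,0,0],[0,0,0]],"gripper":[1,1,1,1,1]}'
python3 rel.py
```

```text
clock: 35.6
position: [0.512, -0.2239, 0.0371]
tool_rot: [-2.71, 0.001, 0.158]
force: [1.4, -5.0, -0.7]
grip_width: -0.0001
finger_force: 0.0
clock: 36.1
position: [0.512, -0.2239, 0.0371]
tool_rot: [-2.711, 0.001, 0.158]
force: [1.0, -8.0, -0.1]
grip_width: -0.0002
finger_force: 0.0
coupler-frame mm [  1.2 -43.9  37.1] tool z [-0.     0.418 -0.909] tool y [-0.002 -0.909 -0.418] [ 1.  -8.  -0.1] [ 0.24  0.89  0.41  1.69 -0.75  1.07 -0.34]
unit coupler y in world [-0.158  0.987  0.   ]
```

```bash
python3 -m crank '{"travel":[[-0.01,0.05,0],[-0.01,0.08,0],[-0.01,0.08,0],[-0.01,0.08,0],[-0.01,0.08,0]],"turn":[[0,0,0],[0,0,0],[0,0,0],[0,0,0],[0,0,0]],"gripper":[1,1,1,1,1]}'
python3 rel.py
```

```text
clock: 36.6
position: [0.512, -0.2238, 0.0372]
tool_rot: [-2.712, 0.001, 0.157]
force: [2.4, -11.7, -0.9]
grip_width: -0.0002
finger_force: 0.0
coupler-frame mm [  1.2 -43.8  37.2] tool z [ 0.     0.416 -0.909] tool y [-0.002 -0.909 -0.416] [  2.4 -11.7  -0.9] [ 0.24  0.89  0.41  1.69 -0.75  1.07 -0.34]
unit coupler y in world [-0.158  0.987  0.   ]
```

```bash
python3 -m crank '{"travel":[[-0.01,0.05,0],[-0.02,0.1,0],[-0.02,0.12,0],[-0.02,0.12,0],[-0.02,0.12,0]],"turn":[[0,0,0],[0,0,0],[0,0,0],[0,0,0],[0,0,0]],"gripper":[1,1,1,1,1]}'
python3 rel.py
python3 -m crank '{"travel":[[0.2,-1.2,0],[0.5,-3.5,0],[0.5,-3.5,4],[0.5,-3.5,9],[0.5,-3.5,14]],"turn":[[0,0,0],[0,0,0],[0,0,0],[0,0,0],[0,0,0]],"gripper":[1,1,1,1,1]}'
python3 -m crank '{"travel":[[-1,-3,0],[-2,-6,2],[-2,-10,2],[-2,-10,2],[-2,-10,2]],"turn":[[0,0,0],[0,0,0],[0,0,0],[0,0,0],[0,0,0]],"gripper":[1,1,1,1,1]}'
python3 top.py | head -8; python3 arm.py | head -3
python3 - <<'E'
from h import *
import pickle
for n in("scene","top"):
    a=pickle.load(open(n+"0.pkl","rb"))["pixels"];b=pickle.load(open(n+"A.pkl","rb"))["pixels"]
    m=np.abs(a.astype(int)-b).max(2)>60; print(n,[s for s,c in blobs(m,25)])
E
```

```text
clock: 37.1
position: [0.512, -0.2237, 0.0372]
tool_rot: [-2.714, 0.0, 0.156]
force: [3.2, -16.4, -2.0]
grip_width: -0.0002
finger_force: 0.0
coupler-frame mm [  1.2 -43.8  37.2] tool z [ 0.001  0.415 -0.91 ] tool y [-0.003 -0.91  -0.415] [  3.2 -16.4  -2. ] [ 0.24  0.89  0.41  1.69 -0.75  1.06 -0.34]
unit coupler y in world [-0.158  0.987  0.   ]
clock: 37.6
position: [0.516, -0.2558, 0.1785]
tool_rot: [-2.708, 0.003, 0.158]
force: [0.3, 0.7, 1.2]
grip_width: 0.0001
finger_force: 0.0
clock: 38.1
position: [0.4962, -0.3565, 0.1967]
tool_rot: [-2.708, 0.002, 0.157]
force: [-0.1, 0.6, -0.1]
grip_width: -0.0002
finger_force: 0.0
[345, 228, 15, 9, 99] [352.1, 231.79]
[375, 248, 5, 9, 26] [377.23, 251.85]
[340, 255, 9, 12, 72] [344.0, 260.18]
knob [362.39, 254.85] pred home [363.00973865 254.330034  ] [ 0.5030942  -0.17959338  0.1215    ]
cap pred [352.04805125 231.06093749]
1 70 [334.1 263.8] [333.7 263.6]
1 76 [337.  263.2] [336.2 263.1]
1 80 [338.9 262.8] [337.8 262.8]
[327, 255, 7, 24, 83] [330.05, 265.8]
[301, 258, 5, 10, 38] [303.11, 262.21]
plug/rim pred [316.38587448 249.80776947]
[... 382 characters left out ...]
 333], [36, 158, 23, 16, 139], [448, 199, 7, 9, 30], [470, 204, 17, 9, 35], [238, 220, 23, 25, 403], [286, 228, 21, 21, 171], [429, 233, 29, 27, 488], [0, 235, 21, 23, 111], [308, 237, 23, 19, 253], [333, 250, 19, 12, 140], [301, 258, 6, 10, 42], [327, 266, 6, 14, 60], [0, 271, 19, 37, 389], [21, 281, 21, 38, 466], [328, 283, 10, 7, 41], [422, 309, 33, 28, 535], [0, 344, 11, 24, 160], [94, 351, 79, 49, 2001], [0, 363, 20, 13, 51]]
top [[473, 149, 167, 122, 9451], [379, 241, 26, 20, 230], [351, 245, 22, 21, 341], [239, 251, 29, 28, 624], [322, 256, 22, 15, 198], [545, 268, 95, 132, 6690], [334, 299, 143, 101, 6797], [420, 344, 118, 56, 3283], [516, 351, 94, 49, 2414], [327, 373, 22, 25, 212]]
```

```bash
python3 -c "
from workcell import bot
print(bot.job_done())"
```

```text
the job is handed in; nothing more can be done
None
```

The plug is pressed home with its collar on the rim, and both cam arms were swung down together and lie against firm stops (each also nudged at its end to check, highest push about 26 N); the robot is clear, the bystanders look unmoved in the top view, and the job is handed in at about 38 s with no verdict returned.

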